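# Find the high spot of a skate wheel with a dial gauge

## Robot

A 6-joint arm with a two-finger parallel gripper is mounted at the origin on the work surface. World frame = base frame: x ahead of the robot, y to its left, z up, the work surface at z = 0. Lengths are in m, angles in rad, forces in N, time in s.
With the tool pointing down it reaches from about 0.35 to 0.775 m from the base axis. Payload 5.5 kg.
Tool frame: the origin (TCP) lies at the very end of the fingers, on their centre line; the grasp point (between the pads) lies 19 mm behind it; z points along the fingers, y is the direction in which the jaws open and shut (so a half turn about z gives the same grasp; the last joint's range is limited). The gripper opens to 85 mm and grips with 20 to 120 N. Pads are 22 mm wide; open, the fingers measure 114 mm over their backs; the gripper's body (76 mm by 85 mm) begins 54 mm behind the grasp point. The pads swing forward as they close: fully open they stand 13 mm farther back than shut.
Start: joints at [1.14, 0.313, 0.046, 1.304, 0, 1.431], TCP at [0.165, 0.551, 0.197] pointing down, gripper open.
Joint ranges: [-2.76, 2.76], [-0.86, 1.69], [-1.03, 1.26], [-2.2, 2.34], [-1.47, 1.5], [-3.14, 3.14]. Speed limits (rad/s): [2.57, 2.57, 3.14, 3.14, 3.14, 3.14].

## Interface

Orientations are given as a unit quaternion [w, x, y, z].
In Python, from workcell import env gives the robot as it stands. The module is installed in compiled form; this text tells all that it offers.
- The arm moves only by the shell command python3 -m pendant 'ROWS' [FORCE]. ROWS is JSON, a list of rows, each an object with "fingers": the finger opening in mm, from 0 to 85.4; "delta_pos": the shift along the tool's x, y, z in mm, a list of three; "angular": the turn, a rotation vector about the tool's x, y, z in rad, a list of three. In form: [{"fingers": fingers, "delta_pos": [x, y, z], "angular": [ax, ay, az]}, ...]. A call has 1 to 12 rows; each row shifts and turns the commanded pose from where the row before left it, along the tool's axes as they then stand; what a row does not reach is not made up. A row lasts 1/10 s, in which the tool goes at most 50 mm and 8.59 degrees, less where a joint would pass 70% of its speed; a pose out of reach is approached as far as the arm can. A call is refused whole if a number of a shift passes 50 or a number of a turn 0.15, either way. A call with a gripper value outside its range is refused whole. The fingers move at their own pace and stop on an object; FORCE is the grip in N (left out, the last holds). Time passes only in rows, so rows that do not move let the fingers close. It gives the time, the measured TCP pose, the force and the opening at its end, in the units of the state.
- env.get_state(): the state, without advancing time (a new reading comes with each control period).
- env.read_camera(name): name is "scene" or "side" or "wrist"; returns the picture (480x640x3 uint8, blue, green, red); there is no depth.
- env.camera_params(name): a dict with "fx", "fy", "cx", "cy" (pixels), "view" (4x4, takes a point from world to camera coordinates). Camera axes: x right, y up, looking along -z (the intrinsics and any distortion apply to the point x, -y, -z); pixel columns grow to the right and rows downward; lengths in m; the calibration is good to about 2 mm. A picture is of the moment at which its call begins: read the wrist's pose just before it. camera_params takes no time and is no camera call; for the wrist camera it gives the pose at the moment of the call.
- env.hand_in(): hands the job in, once; it reports no verdict.
The state is a dict: "clock": time; "joint_pos": joint angles; "qvel": joint speeds; "tau": joint torques, N m; "tcp_pos": TCP position; "orientation": TCP orientation; "wrist_force": force on the tool from outside, world axes, zero at the start; "ft_torque": the same for the moment, N m; "finger_gap": finger opening in m.
Only numpy, scipy, OpenCV 4.12 (cv2) and the standard library are available. Lean on these libraries where they do the work, as an engineer would, in place of code of your own. Each camera call takes 0.05 s, during which the arm holds its last target. There are 200 camera calls.

## Task

Slide the dial gauge along its stand until its plunger is pressed in about 3 mm by the rim of the yellow wheel, gently and without ever driving the plunger to the end of its travel. Then turn the wheel (its crank knob serves for that), find the highest spot of the whole rim, and leave the wheel with that spot under the plunger and the gauge still pressing on it, then let go. Leave the parts tray, the skate tool, the spare wheel and the jar where they are.

Things in the scene. Friction and masses are not known exactly. Their poses are not given: they have to be found in the camera images.
- stand: Fixed aluminium base plate of the wheel-checking stand, 130 (x) x 335 (y) x 15 mm thick, lying on the shelf. Its origin is on the underside, straight below the wheel's axis; its z is up and its +y points from the wheel's axis to the gauge. The plate runs from y -80 to +255 mm.
- spindle: Fixed upright spindle carrying wheel, crank and knob; origin and axes as the stand. Yellow wheel, flat, radius 55 mm, 40 to 64 mm above the shelf, turns both ways without end. Its rim has one high spot 4 mm proud and elsewhere a lesser swelling 2 mm proud, each fading out smoothly 0.5 rad to either side; where they lie, also relative to the knob, is unknown.
- axis (a point): Point on the wheel's axis at the wheel's top face, 64 mm above the shelf. The wheel turns stiffly about this vertical axis (0.1 N m, more with the gauge on it: 3 to 8 N at the knob) and stays where it is left.
- knob (a point): Centre of the black upright round crank knob, 18 mm in diameter, 73 to 114 mm above the shelf; this point is 95 mm above the shelf. It stands 30 mm from the wheel's axis on a grey plate clamped fast to the wheel, and swivels freely on its pin, so a gripper holding it can go round the axis without turning.
- gauge: Blue carriage with the dial gauge (dial 56 mm across, top 67 mm above the shelf) that slides along the stand's y, held by 12 N of friction where it is left; origin at shelf height under the dial's centre. Its plunger points to the wheel, 52 mm above the shelf; the spring gives 0.5 N plus 0.5 N per mm pressed in, at most 10 mm; more than 10 N spoils the gauge.
- handle (a point): Grip point of the red upright tab at the back of the gauge's carriage: 24 mm (stand x) x 14 mm (stand y), 37 to 97 mm above the shelf; this point is 77 mm above the shelf, centred in x and y. The dial's edge is 29 mm in front of the tab. Push it towards the wheel (stand -y), up to 43 to 55 mm.
- tip (a point): Front end of the gauge's plunger, a steel ball 10 mm in diameter, 52 mm above the shelf. When it touches, its distance from the wheel's axis is the rim's radius there. Starts 18 to 30 mm clear of the 55 mm radius.
- needle (a joint): Reading of the dial: the angle of the red needle, 0 rad when the plunger is free, growing clockwise from above by 0.25 rad for every mm the plunger is pressed in (2.5 rad at the end of its travel). At 0 the needle points to the wheel. A mark every 0.5 rad, i.e. every 2 mm.
- tray: Bystander: open stainless parts tray, 90 x 170 x 25 mm, loose; origin at the centre of its underside.
- skate_tool: Bystander: black T-shaped skate tool lying flat, about 140 mm long in its x, 75 mm across, 14 mm thick, loose.
- spare_wheel: Bystander: second yellow wheel lying flat, 110 mm in diameter, 24 mm thick, loose.
- jar: Bystander: white push-top dispenser jar, 62 mm in diameter, 114 mm tall, standing, loose.

How it is judged:
On the way, in this order (a step that is already met when the one before it is completed fails the run):
1. the gauge's plunger rests on the rim, pressed in 1.6 to 5.4 mm (needle 0.4 to 1.35 rad) (value of joint needle between 0.4 and 1.35 rad and contact force between gauge and spindle above 0.6 N), for 0.2 s.
2. the high spot is under the plunger: its tip is 57.8 mm or more from the wheel's axis, pressed by the rim (y of tip in the frame of spindle between 0.0578 and 0.061 m and contact force between gauge and spindle above 0.6 N and value of joint needle above 0.4 rad), for 0.2 s.
At the end, for the whole second after the job is handed in: The 4 mm high spot is under the plunger: its tip touches the rim (over 0.6 N, needle above 0.4 rad) 57.8 to 61 mm from the wheel's axis (within about 0.25 rad of the peak); tray, skate tool, spare wheel and jar are within 30 mm of where they were (all of step 2 and distance of each of tray, skate_tool, spare_wheel, jar from where it was at the start of the episode below 0.03 m).
It fails at once if the plunger is loaded with more than 10 N (rammed or jammed) (contact force between gauge and spindle above 10 N).
It fails at once if the plunger is driven to the end of its 10 mm travel (needle above 2.45 rad) (value of joint needle above 2.45 rad).
It fails at once if the tray, skate tool, spare wheel or jar is moved more than 30 mm (distance of any of tray, skate_tool, spare_wheel, jar from where it was at the start of the episode above 0.03 m).
It also fails if it takes over 54 s, if anything falls off the work surface, if the arm or the gripper's body presses on something with over 40 N, if the wrist force passes 120 N, or if a joint passes its speed limit or range.

## Working session

There is one attempt and no reset: what is moved stays moved. The work goes in short steps, Python scripts to look and compute and a shell command to move; the robot and the scene stay as the last step left them, time stands still between calls to the robot, and variables do not carry over. Pictures are saved under pics/ and viewed, about 8 in all and at most 12, crops included, and the job is handed in when it is done.

```bash
mkdir -p pics; cat > h.py <<'E'
import numpy as np, cv2
from workcell import env
def ray(cam,u,v,z,P=None):
    P=P or env.camera_params(cam); V=np.array(P["view"]); R=V[:3,:3]; c=-R.T@V[:3,3]
    d=R.T@np.array([(u-P["cx"])/P["fx"],-(v-P["cy"])/P["fy"],-1.0])
    return c+d*(z-c[2])/d[2]
def proj(cam,p,P=None):
    P=P or env.camera_params(cam); q=np.array(P["view"])@np.append(p,1)
    return P["cx"]+P["fx"]*q[0]/-q[2], P["cy"]-P["fy"]*q[1]/-q[2]
E
python3 - <<'E'
from h import *
s=env.get_state(); print({k:np.round(s[k],3).tolist() for k in ("clock","tcp_pos","orientation","wrist_force","finger_gap")})
for n in ("scene","side","wrist"):
    P=env.camera_params(n); print(n,{k:np.round(v,3).tolist() for k,v in P.items()})
    cv2.imwrite(f"pics/{n}0.png",env.read_camera(n))
E
```

```text
{'clock': 0.0, 'tcp_pos': [0.165, 0.55, 0.196], 'orientation': [-0.0, 0.145, 0.989, -0.001], 'wrist_force': [-1.024, 0.004, -0.599], 'finger_gap': 0.085}
scene {'fx': 527.853, 'fy': 527.853, 'cx': 318.621, 'cy': 246.472, 'view': [[-0.842, 0.54, -0.004, 0.503], [-0.44, -0.682, 0.584, 0.242], [0.313, 0.494, 0.811, -1.521], [0.0, 0.0, 0.0, 1.0]]}
side {'fx': 468.092, 'fy': 468.092, 'cx': 316.555, 'cy': 241.822, 'view': [[0.822, -0.57, -0.016, -0.487], [0.446, 0.625, 0.641, -0.341], [-0.355, -0.534, 0.767, -1.07], [0.0, 0.0, 0.0, 1.0]]}
wrist {'fx': 349.367, 'fy': 349.367, 'cx': 317.171, 'cy': 244.622, 'view': [[0.286, 0.958, -0.003, -0.575], [-0.919, 0.274, -0.284, 0.037], [-0.271, 0.084, 0.959, -0.379], [0.0, 0.0, 0.0, 1.0]]}
```

View pics/scene0.png

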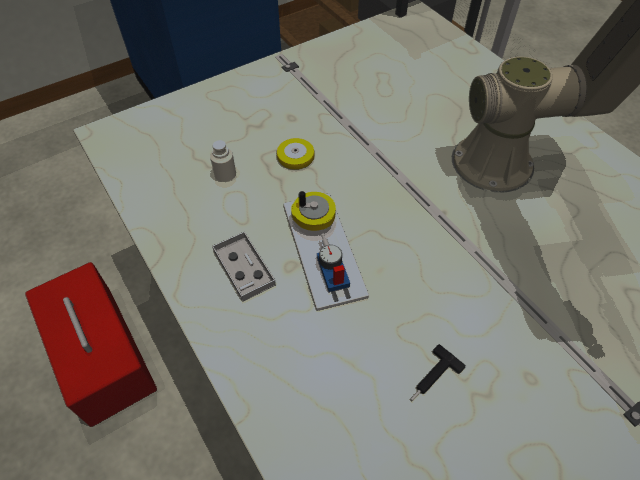

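View pics/wrist0.png

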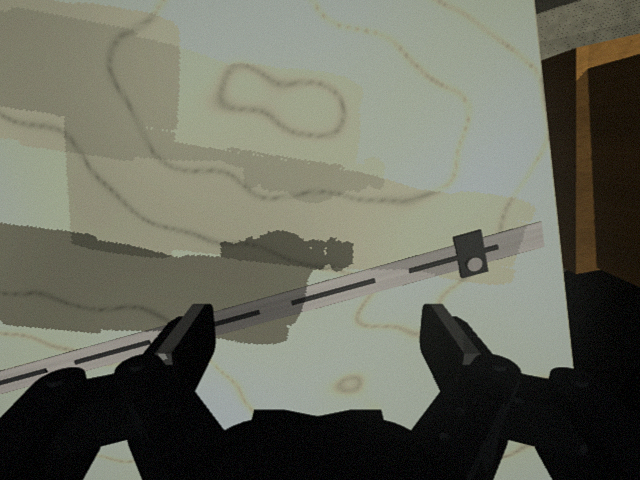

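The scene view shows the stand at about (325,250), with the wheel at (314,210), knob at (302,198), dial at (330,255) and red tab at (338,272). The wrist sees only bare table.

View pics/side0.png

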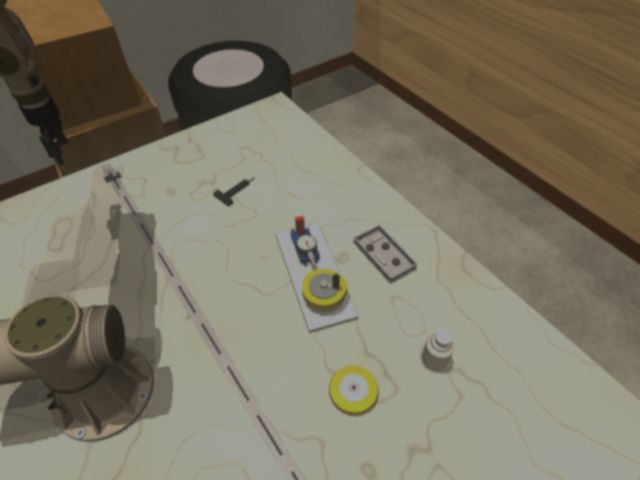

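```bash
python3 - <<'E'
from h import *
for n in ("scene","side"):
    im=cv2.imread(f"pics/{n}0.png"); hsv=cv2.cvtColor(im,cv2.COLOR_BGR2HSV)
    for nm,lo,hi,z in (("yellow",(22,150,80),(35,255,255),.06),("red",(0,170,80),(8,255,255),.09),("blue",(100,150,40),(125,255,255),.03)):
        m=cv2.inRange(hsv,lo,hi)
        k,l,st,c=cv2.connectedComponentsWithStats(m)
        for i in range(1,k):
            if 25<st[i,4]<4000: 
                x,y,w,h,a=st[i]; print(n,nm,st[i],np.round(c[i],1),np.round(ray(n,x+w/2,y+h/2,z)[:2],3))
E
```

```text
scene yellow [277 138  37  29 555] [295.5 153.1] [ 0.487 -0.29 ]
scene yellow [291 192  45  38 615] [315.  211.9] [ 0.558 -0.086]
scene red [334 265  10   7  49] [338.3 268.2] [0.613 0.11 ]
scene blue [135   6  13  24  70] [141.3  18.3] [ 0.584 -1.21 ]
scene blue [123  31  19  41 137] [131.6  50.2] [ 0.686 -1.034]
scene blue [321 266  29  25 282] [334. 280.] [0.612 0.097]
side yellow [303 270  43  36 522] [323.6 291.2] [ 0.553 -0.094]
side yellow [330 367  47  46 982] [353.2 391.1] [ 0.452 -0.344]
```

The side view agrees: wheel at (324,288), red tab at (300,225), knob at (336,282). Moving over the gauge with the camera on the wheel side.

```bash
python3 -m pendant '[{"fingers":60,"delta_pos":[-43,-23,0],"angular":[0,0,0]},{"fingers":60,"delta_pos":[-43,-23,0],"angular":[0,0,0]},{"fingers":60,"delta_pos":[-43,-23,0],"angular":[0,0,0]},{"fingers":60,"delta_pos":[-43,-23,0],"angular":[0,0,0]},{"fingers":60,"delta_pos":[-43,-23,0],"angular":[0,0,0]},{"fingers":60,"delta_pos":[-43,-23,0],"angular":[0,0,0]},{"fingers":60,"delta_pos":[-43,-23,0],"angular":[0,0,0]},{"fingers":60,"delta_pos":[-43,-23,0],"angular":[0,0,0]},{"fingers":60,"delta_pos":[-43,-23,0],"angular":[0,0,0]},{"fingers":60,"delta_pos":[-43,-23,0],"angular":[0,0,0]},{"fingers":60,"delta_pos":[-43,-23,0],"angular":[0,0,0]},{"fingers":60,"delta_pos":[-43,-23,0],"angular":[0,0,0]}]'
python3 -m pendant '[{"fingers":60,"delta_pos":[-37,-18,0],"angular":[0,0,0]},{"fingers":60,"delta_pos":[0,0,0],"angular":[0,0,-0.15]},{"fingers":60,"delta_pos":[0,0,0],"angular":[0,0,-0.15]},{"fingers":60,"delta_pos":[0,0,0],"angular":[0,0,-0.15]},{"fingers":60,"delta_pos":[0,0,0],"angular":[0,0,-0.15]},{"fingers":60,"delta_pos":[0,0,0],"angular":[0,0,-0.15]},{"fingers":60,"delta_pos":[0,0,0],"angular":[0,0,-0.15]},{"fingers":60,"delta_pos":[0,0,0],"angular":[0,0,-0.15]},{"fingers":60,"delta_pos":[0,0,0],"angular":[0,0,-0.15]},{"fingers":60,"delta_pos":[0,0,0],"angular":[0,0,-0.15]},{"fingers":60,"delta_pos":[0,0,0],"angular":[0,0,-0.15]},{"fingers":60,"delta_pos":[0,0,0],"angular":[0,0,-0.09]}]'
python3 - <<'E'
from h import *
import pickle
P=env.camera_params("wrist"); im=env.read_camera("wrist"); cv2.imwrite("pics/w1.png",im); pickle.dump((P,env.get_state()),open("w1.pkl","wb"))
E
```

```text
clock: 1.35
tcp_pos: [0.5811, 0.1368, 0.197]
orientation: [-0.0, 0.145, 0.989, 0.0]
wrist_force: [1.1, 0.5, 0.3]
finger_gap: 0.0598
clock: 2.55
tcp_pos: [0.6101, 0.1107, 0.1967]
orientation: [-0.0, -0.607, 0.795, 0.0]
wrist_force: [0.1, -0.1, 0.0]
finger_gap: 0.0598
```

View pics/w1.png

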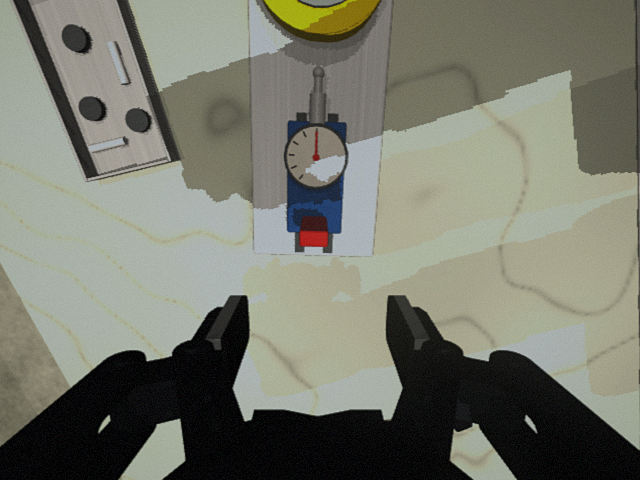

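The stand lies almost upright in this view: tab top at (314,238), dial centre (317,157), plunger tip (318,73), wheel at the top.

```bash
python3 - <<'E'
from h import *
import pickle
P,s=pickle.load(open("w1.pkl","rb")); im=cv2.imread("pics/w1.png"); hsv=cv2.cvtColor(im,cv2.COLOR_BGR2HSV)
k,l,st,c=cv2.connectedComponentsWithStats(cv2.inRange(hsv,(0,200,180),(8,255,255))); i=1+np.argmax(st[1:,4]); print(st[i],c[i])
R=cv2.Rodrigues(np.zeros(3))[0]
q=s["orientation"]
from scipy.spatial.transform import Rotation as Ro
R=Ro.from_quat([q[1],q[2],q[3],q[0]]).as_matrix()
for nm,u,v,z in (("tab",*c[i],.097),("dial",317,157,.067),("tip",318,73,.052),("plT1",249,10,.015),("plB1",254,254,.015),("plT2",393,10,.015),("plB2",374,256,.015),("rimfront",321,42,.040)):
    p=ray("wrist",u,v,z,P); print(nm,np.round(p,4),"tool mm",np.round(R.T@(p-s["tcp_pos"])*1000,1))
E
```

```text
[302 235   1   1   1] [302. 235.]
tab [0.6226 0.1098 0.097 ] tool mm [ -2.5 -12.4  99.7]
dial [0.5948 0.0545 0.067 ] tool mm [ 58.2  -0.  129.7]
tip [ 0.5762 -0.0105  0.052 ] tool mm [125.8   0.9 144.7]
plT1 [ 0.6204 -0.0821  0.015 ] tool mm [183.3 -60.5 181.7]
plB1 [0.6875 0.1367 0.015 ] tool mm [-45.4 -68.1 181.6]
plT2 [ 0.4964 -0.0484  0.015 ] tool mm [183.2  68.  181.8]
plB2 [0.5632 0.173  0.015 ] tool mm [-47.9  61.4 181.7]
rimfront [ 0.5669 -0.0349  0.04  ] tool mm [151.8   3.5 156.7]
```

```bash
python3 -m pendant '[{"fingers":60,"delta_pos":[-5,-2.5,0],"angular":[0,0,0.03]},{"fingers":60,"delta_pos":[0,0,35],"angular":[0,0,0]},{"fingers":60,"delta_pos":[0,0,35],"angular":[0,0,0]},{"fingers":60,"delta_pos":[0,0,35],"angular":[0,0,0]},{"fingers":60,"delta_pos":[0,0,25],"angular":[0,0,0]},{"fingers":60,"delta_pos":[0,0,9],"angular":[0,0,0]},{"fingers":20,"delta_pos":[0,0,0],"angular":[0,0,0]},{"fingers":20,"delta_pos":[0,0,0],"angular":[0,0,0]},{"fingers":20,"delta_pos":[0,0,0],"angular":[0,0,0]},{"fingers":20,"delta_pos":[0,0,0],"angular":[0,0,0]}]' 35
python3 - <<'E'
from h import *
import pickle
P=env.camera_params("wrist"); im=env.read_camera("wrist"); cv2.imwrite("pics/w2.png",im); pickle.dump((P,env.get_state()),open("w2.pkl","wb"))
s=env.get_state();print(s["finger_gap"],s["wrist_force"],s["ft_torque"])
E
```

```text
clock: 3.6
tcp_pos: [0.6148, 0.1151, 0.0601]
orientation: [0.001, -0.593, 0.805, -0.0]
wrist_force: [-2.1, 0.6, 5.5]
finger_gap: 0.022
0.021739118598447706 [-3.26706683  0.28437656  6.41305677] [0.18041943 0.57751144 0.05578637]
```

View pics/w2.png

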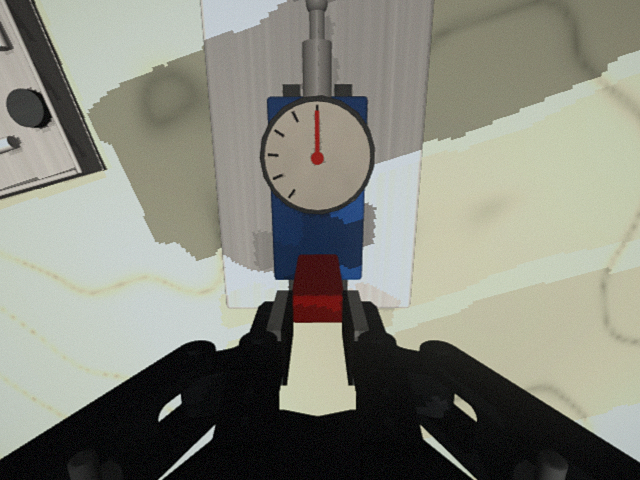

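Grip good; needle at zero, pivot (317,158). Sliding forward gently.

```bash
cat >> h.py <<'E'
def needle(im,cx=317,cy=158,r0=14,r1=50):
    hsv=cv2.cvtColor(im,cv2.COLOR_BGR2HSV); m=cv2.inRange(hsv,(0,150,90),(10,255,255))|cv2.inRange(hsv,(172,150,90),(180,255,255))
    y,x=np.nonzero(m); r=np.hypot(x-cx,y-cy); k=(r>r0)&(r<r1)
    return np.arctan2((x[k]-cx).mean(),-(y[k]-cy).mean()),k.sum()
def w(name):
    P=env.camera_params("wrist"); im=env.read_camera("wrist"); cv2.imwrite(f"pics/{name}.png",im); s=env.get_state()
    print(s["clock"],"needle,n",needle(im),"F",np.round(s["wrist_force"],1),"gap",round(s["finger_gap"],4),np.round(s["tcp_pos"],4))
E
python3 -m pendant '[{"fingers":20,"delta_pos":[2,0,0],"angular":[0,0,0]},{"fingers":20,"delta_pos":[4,0,0],"angular":[0,0,0]},{"fingers":20,"delta_pos":[4,0,0],"angular":[0,0,0]},{"fingers":20,"delta_pos":[4,0,0],"angular":[0,0,0]},{"fingers":20,"delta_pos":[2,0,0],"angular":[0,0,0]},{"fingers":20,"delta_pos":[1,0,0],"angular":[0,0,0]},{"fingers":20,"delta_pos":[0,0,0],"angular":[0,0,0]}]'
python3 -c "
from h import *
w('w3')"
```

```text
clock: 4.35
tcp_pos: [0.6111, 0.1027, 0.0602]
orientation: [0.004, -0.594, 0.805, 0.002]
wrist_force: [-0.8, 11.7, 2.9]
finger_gap: 0.0222
4.4 needle,n (np.float64(0.0022630795877182693), np.int64(115)) F [ 0.4 11.8  3.8] gap 0.0219 [0.6111 0.1027 0.0602]
```

View pics/w3.png

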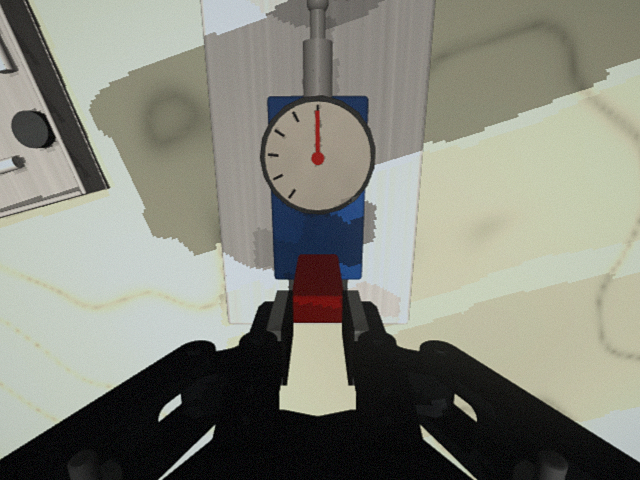

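Gauge moved with the grip (plate edge moved from row 308 to 323), needle still zero. Continuing.

```bash
python3 -m pendant '[{"fingers":20,"delta_pos":[2,0,0],"angular":[0,0,0]},{"fingers":20,"delta_pos":[2,0,0],"angular":[0,0,0]},{"fingers":20,"delta_pos":[2,0,0],"angular":[0,0,0]},{"fingers":20,"delta_pos":[1,0,0],"angular":[0,0,0]},{"fingers":20,"delta_pos":[0,0,0],"angular":[0,0,0]}]'
python3 -c "
from h import *
w('w4')"
python3 -m pendant '[{"fingers":20,"delta_pos":[2,0,0],"angular":[0,0,0]},{"fingers":20,"delta_pos":[1,0,0],"angular":[0,0,0]},{"fingers":20,"delta_pos":[0,0,0],"angular":[0,0,0]}]'
python3 -c "
from h import *
w('w5')"
```

```text
clock: 4.9
tcp_pos: [0.609, 0.096, 0.0602]
orientation: [0.004, -0.594, 0.805, 0.002]
wrist_force: [0.6, 12.3, 4.1]
finger_gap: 0.0217
4.95 needle,n (np.float64(0.003458199470716871), np.int64(115)) F [ 0.4 11.2  3.1] gap 0.0216 [0.609  0.096  0.0602]
clock: 5.25
tcp_pos: [0.6083, 0.0935, 0.0602]
orientation: [0.005, -0.594, 0.804, 0.002]
wrist_force: [0.5, 12.0, 3.4]
finger_gap: 0.0221
5.3 needle,n (np.float64(0.3649209410484466), np.int64(130)) F [ 0.8 13.   2.7] gap 0.0216 [0.6083 0.0935 0.0602]
```

```bash
python3 -m pendant '[{"fingers":20,"delta_pos":[1,0,0],"angular":[0,0,0]},{"fingers":20,"delta_pos":[0.6,0,0],"angular":[0,0,0]},{"fingers":20,"delta_pos":[0,0,0],"angular":[0,0,0]},{"fingers":20,"delta_pos":[0,0,0],"angular":[0,0,0]}]'
python3 -c "
from h import *
w('w6')"
python3 -m pendant '[{"fingers":40,"delta_pos":[0,0,0],"angular":[0,0,0]},{"fingers":60,"delta_pos":[0,0,0],"angular":[0,0,0]},{"fingers":60,"delta_pos":[0,0,0],"angular":[0,0,0]},{"fingers":60,"delta_pos":[0,0,-40],"angular":[0,0,0]},{"fingers":60,"delta_pos":[0,0,-50],"angular":[0,0,0]},{"fingers":60,"delta_pos":[0,0,-50],"angular":[0,0,0]},{"fingers":60,"delta_pos":[40,0,0],"angular":[0,0,0]},{"fingers":60,"delta_pos":[40,0,0],"angular":[0,0,0]},{"fingers":60,"delta_pos":[0,0,0],"angular":[0,0,0]}]'
python3 - <<'E'
from h import *
import pickle
P=env.camera_params("wrist"); w("w7"); pickle.dump((P,env.get_state()),open("w7.pkl","wb"))
E
```

```text
clock: 5.7
tcp_pos: [0.6079, 0.0923, 0.0602]
orientation: [0.005, -0.594, 0.804, 0.002]
wrist_force: [1.0, 14.0, 3.1]
finger_gap: 0.0218
5.75 needle,n (np.float64(0.6693133016610759), np.int64(123)) F [ 0.8 13.6  3. ] gap 0.0216 [0.6079 0.0923 0.0602]
clock: 6.65
tcp_pos: [0.5812, 0.007, 0.199]
orientation: [-0.0, -0.591, 0.807, -0.001]
wrist_force: [0.6, 0.3, -0.5]
finger_gap: 0.0597
6.7 needle,n (np.float64(nan), np.int64(0)) F [ 0.4  1.3 -0.2] gap 0.06 [0.5815 0.0088 0.1986]h.py:13: RuntimeWarning: Mean of empty slice.
  return np.arctan2((x[k]-cx).mean(),-(y[k]-cy).mean()),k.sum()
  ret = ret.dtype.type(ret / rcount)
```

View pics/w7.png

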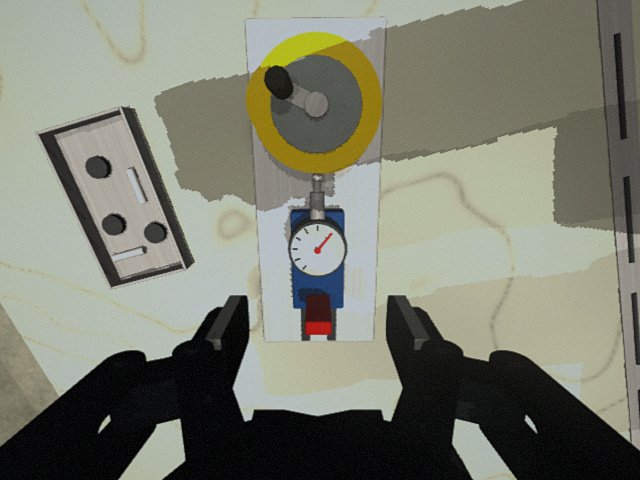

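Needle clearly deflected (~0.67 rad), step 1 holds; wheel hub at (316,103), knob top about (274,76). The rim outline may show the high spot; measuring it and the knob.

```bash
python3 - <<'E'
from h import *
import pickle
from scipy.spatial.transform import Rotation as Ro
from scipy.optimize import least_squares
P,s=pickle.load(open("w7.pkl","rb")); im=cv2.imread("pics/w7.png"); hsv=cv2.cvtColor(im,cv2.COLOR_BGR2HSV)
q=s["orientation"]; R=Ro.from_quat([q[1],q[2],q[3],q[0]]).as_matrix(); T=np.array(s["tcp_pos"])
m=cv2.inRange(hsv,(20,150,60),(36,255,255)); m[:,:235]=0;m[190:]=0;m[:,400:]=0
c=max(cv2.findContours(m,cv2.RETR_EXTERNAL,cv2.CHAIN_APPROX_NONE)[0],key=cv2.contourArea)[:,0]
cam=np.linalg.inv(P["view"])[:3,3]; print("cam tool",np.round(R.T@(cam-T)*1000))
tl=lambda u,v,z:(R.T@(ray("wrist",u,v,z,P)-T))[:2]*1000
A=np.array([tl(u,v,.064) for u,v in c]); B=np.array([tl(u,v,.040) for u,v in c])
ctr=A.mean(0)
cd=(R.T@(cam-T))[:2]*1000
def pts(ctr):
    # silhouette: the edge (top/bottom) giving the larger radius in view -> near side bottom
    near=((A-ctr)@(cd-ctr))>0
    return np.where(near[:,None],B,A)
for _ in range(5):
    X=pts(ctr); ctr=least_squares(lambda p:np.hypot(*(X-p).T)-55,ctr,loss="soft_l1").x
X=pts(ctr); d=X-ctr; r=np.hypot(*d.T); a=np.degrees(np.arctan2(d[:,1],d[:,0]))
print("axis tool",ctr,"world",np.round(T+R@np.array([*ctr,0])/1000,4))
for b in range(-180,180,15):
    k=(a>=b)&(a<b+15); print(b+7,np.round(r[k].mean(),1) if k.any() else None,end="; ")
k=tl(275,76,.114); print("\nknob top tool",k,"rel",k-ctr,np.hypot(*(k-ctr)),"hub",tl(316,103,.08), "tab",tl(318,327,.097),"dial",tl(318,250,.067))
mk=cv2.inRange(hsv,(0,0,0),(180,255,45));mk[:,:255]=0;mk[:,300:]=0;mk[:60]=0;mk[110:]=0
y,x=np.nonzero(mk);print(x.min(),x.max(),y.min(),y.max())
E
```

```text
cam tool [  73.   -0. -177.]
axis tool [99.81615709 -1.76534621] world [ 0.5532 -0.087   0.1987]
-173 54.8; -158 54.9; -143 55.3; -128 56.0; -113 56.6; -98 58.6; -83 57.7; -68 57.3; -53 54.9; -38 55.1; -23 55.4; -8 55.6; 7 55.6; 22 55.6; 37 55.7; 52 55.5; 67 55.1; 82 56.1; 97 58.1; 112 57.3; 127 56.9; 142 57.5; 157 57.0; 172 55.4; 
knob top tool [115.70109327 -28.98536312] rel [ 15.88493618 -27.22001691] 31.516035886980347 hub [101.85940985  -1.07542598] tab [-86.21490435   0.5450391 ] dial [-23.50944964   0.5956052 ]
265 292 66 99
```

Knob is at about (116,-28) mm in the tool frame. Turning the tool 135° so the dial stays in the wrist view while the knob is held.

```bash
python3 -m pendant '[{"fingers":46,"delta_pos":[38.6,-9.3,0],"angular":[0,0,0]},{"fingers":46,"delta_pos":[38.6,-9.3,0],"angular":[0,0,0]},{"fingers":46,"delta_pos":[38.6,-9.4,0],"angular":[0,0,0]},{"fingers":46,"delta_pos":[0,0,0],"angular":[0,0,0.15]},{"fingers":46,"delta_pos":[0,0,0],"angular":[0,0,0.15]},{"fingers":46,"delta_pos":[0,0,0],"angular":[0,0,0.15]},{"fingers":46,"delta_pos":[0,0,0],"angular":[0,0,0.15]},{"fingers":46,"delta_pos":[0,0,0],"angular":[0,0,0.15]},{"fingers":46,"delta_pos":[0,0,0],"angular":[0,0,0.15]},{"fingers":46,"delta_pos":[0,0,0],"angular":[0,0,0.15]},{"fingers":46,"delta_pos":[0,0,0],"angular":[0,0,0.15]},{"fingers":46,"delta_pos":[0,0,0],"angular":[0,0,0.15]}]' 25
python3 -m pendant '[{"fingers":46,"delta_pos":[0,0,0],"angular":[0,0,0.15]},{"fingers":46,"delta_pos":[0,0,0],"angular":[0,0,0.15]},{"fingers":46,"delta_pos":[0,0,0],"angular":[0,0,0.15]},{"fingers":46,"delta_pos":[0,0,0],"angular":[0,0,0.15]},{"fingers":46,"delta_pos":[0,0,0],"angular":[0,0,0.15]},{"fingers":46,"delta_pos":[0,0,0],"angular":[0,0,0.15]},{"fingers":46,"delta_pos":[0,0,35],"angular":[0,0,0.11]},{"fingers":46,"delta_pos":[0,0,0],"angular":[0,0,0]}]'
python3 - <<'E'
from h import *
import pickle
P=env.camera_params("wrist"); w("w8"); pickle.dump((P,env.get_state()),open("w8.pkl","wb"))
E
```

```text
clock: 7.9
tcp_pos: [0.5745, -0.1071, 0.1978]
orientation: [-0.0, 0.043, 0.999, 0.0]
wrist_force: [0.2, 0.3, 0.9]
finger_gap: 0.046
clock: 8.7
tcp_pos: [0.5717, -0.1063, 0.159]
orientation: [-0.004, 0.519, 0.855, -0.001]
wrist_force: [0.1, -0.2, -0.6]
finger_gap: 0.046
8.75 needle,n (np.float64(nan), np.int64(0)) F [ 0.2 -0.4 -0.5] gap 0.0459 [ 0.5724 -0.1066  0.161 ]h.py:13: RuntimeWarning: Mean of empty slice.
  return np.arctan2((x[k]-cx).mean(),-(y[k]-cy).mean()),k.sum()
  ret = ret.dtype.type(ret / rcount)
```

View pics/w8.png

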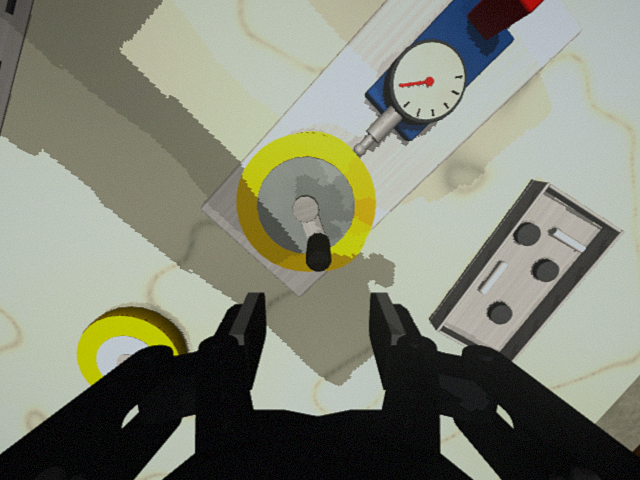

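The dial (430,81) is visible with needle deflected; knob spans (318,238)–(318,270), top end nearest the hub side. Computing the knob and a world-frame needle reader.

```bash
cat >> h.py <<'E'
import pickle
from scipy.spatial.transform import Rotation as Ro
def RT(s): q=s["orientation"]; return Ro.from_quat([q[1],q[2],q[3],q[0]]).as_matrix(),np.array(s["tcp_pos"])
AX=np.array([.5532,-.087])
R7,T7=RT(pickle.load(open("w7.pkl","rb"))[1]); NY=R7[:2,0]/np.hypot(*R7[:2,0])   # stand -y in world
D0=AX-NY*0.1245
def nw(im,P):
    hsv=cv2.cvtColor(im,cv2.COLOR_BGR2HSV); m=cv2.inRange(hsv,(0,120,70),(10,255,255))|cv2.inRange(hsv,(172,120,70),(180,255,255))
    y,x=np.nonzero(m); p=np.array([ray("wrist",u,v,.067,P)[:2] for u,v in zip(x,y)]) if len(x) else np.zeros((0,2))
    k=np.hypot(*(p-D0).T)<.024
    if k.sum()<15: return None
    q=p[k]-p[k].mean(0); ax=np.linalg.svd(q,full_matrices=False)[2][0]
    if ((q@ax)**3).sum()<0: ax=-ax    # long thin tail = pointer, heavy end = pivot
    # clockwise from above from NY
    return -np.arctan2(NY[0]*ax[1]-NY[1]*ax[0],NY@ax),p[k].mean(0),k.sum()
def look(name):
    P=env.camera_params("wrist"); im=env.read_camera("wrist"); cv2.imwrite(f"pics/{name}.png",im); s=env.get_state()
    n=nw(im,P); R,T=RT(s); d=(T[:2]-AX); th=np.degrees(-np.arctan2(NY[0]*d[1]-NY[1]*d[0],NY@d))
    print(round(s["clock"],2),"needle",n and round(n[0],3),n and n[2],"knob r,ang(cw from -y)",round(np.hypot(*d)*1000,1),round(th,1),"F",np.round(s["wrist_force"],1),"gap",round(s["finger_gap"],4),"z",round(T[2],4))
E
python3 - <<'E'
from h import *
P,s=pickle.load(open("w8.pkl","rb")); im=cv2.imread("pics/w8.png"); R,T=RT(s)
print("dial",D0,ray("wrist",430,81,.067,P),nw(im,P))
P7,s7=pickle.load(open("w7.pkl","rb")); print(nw(cv2.imread("pics/w7.png"),P7), ray("wrist",318,250,.067,P7))
print("tcp",T)
m=cv2.inRange(im,(0,0,0),(50,50,50)); k,l,st,c=cv2.connectedComponentsWithStats(m); i=l[255,318]; print(st[i])
for u,v,z in ((318,246,.114),(318,260,.073),(306,209,.076)):
    p=ray("wrist",u,v,z,P); print(np.round(p,4),"tool",np.round(R.T@(p-T)*1000,1),np.hypot(*(p[:2]-AX)))
print("axis tool",R.T@(np.array([*AX,.1])-T)*1000)
E
```

```text
dial [0.59067552 0.03172588] [0.58961128 0.03181109 0.067     ] (np.float64(0.655706529861002), array([0.58368578, 0.02772662]), np.int64(141))
(np.float64(0.647764415216292), array([0.58344235, 0.02753426]), np.int64(68)) [0.58811648 0.03130825 0.067     ]
tcp [ 0.57243696 -0.10661317  0.16099014]
[306 233  25  38 779]
[ 0.5696 -0.0997  0.114 ] tool [ 7.2  0.9 47. ] 0.0207964600174682
[ 0.5805 -0.1208  0.073 ] tool [-16.7   0.8  87.9] 0.04345339142841957
[ 0.5532 -0.0882  0.076 ] tool [24.8 -8.1 85.1] 0.0012342192025655398
axis tool [26.05168034 -7.70420862 61.12683296]
```

```bash
python3 -m pendant '[{"fingers":46,"delta_pos":[-2.5,1,0],"angular":[0,0,0]},{"fingers":46,"delta_pos":[0,0,25],"angular":[0,0,0]},{"fingers":46,"delta_pos":[0,0,25],"angular":[0,0,0]},{"fingers":46,"delta_pos":[0,0,20],"angular":[0,0,0]},{"fingers":46,"delta_pos":[0,0,5],"angular":[0,0,0]},{"fingers":15,"delta_pos":[0,0,0],"angular":[0,0,0]},{"fingers":15,"delta_pos":[0,0,0],"angular":[0,0,0]},{"fingers":15,"delta_pos":[0,0,0],"angular":[0,0,0]},{"fingers":15,"delta_pos":[0,0,0],"angular":[0,0,0]}]' 25
python3 -c "
from h import *
look('w9')"
```

```text
clock: 9.65
tcp_pos: [0.5771, -0.1098, 0.0894]
orientation: [0.001, 0.519, 0.855, 0.0]
wrist_force: [0.4, -0.6, -0.8]
finger_gap: 0.0149
9.7 needle 0.649 294 knob r,ang(cw from -y) 32.8 -63.7 F [ 0.8 -0.2 -0.3] gap 0.0152 z 0.0891
```

View pics/w9.png

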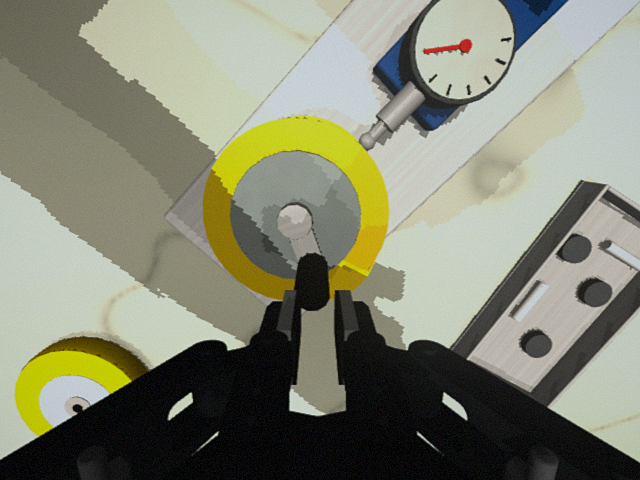

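Knob is between the pads but sits about 4 mm toward +x of their centre; centring, then closing further.

```bash
python3 -m pendant '[{"fingers":30,"delta_pos":[0,0,0],"angular":[0,0,0]},{"fingers":30,"delta_pos":[3.5,0,2],"angular":[0,0,0]},{"fingers":8,"delta_pos":[0,0,0],"angular":[0,0,0]},{"fingers":8,"delta_pos":[0,0,0],"angular":[0,0,0]},{"fingers":8,"delta_pos":[0,0,0],"angular":[0,0,0]}]' 30
python3 -c "
from h import *
look('w10')"
python3 -m pendant '[{"fingers":8,"delta_pos":[-0.6,-5.2,0],"angular":[0,0,0]},{"fingers":8,"delta_pos":[-0.6,-5.2,0],"angular":[0,0,0]}]'
python3 -c "
from h import *
look('w11')"
python3 -m pendant '[{"fingers":8,"delta_pos":[1.2,-5.1,0],"angular":[0,0,0]},{"fingers":8,"delta_pos":[1.2,-5.1,0],"angular":[0,0,0]}]'
python3 -c "
from h import *
look('w12')"
```

```text
clock: 10.2
tcp_pos: [0.5746, -0.1063, 0.0861]
orientation: [-0.0, 0.519, 0.855, 0.0]
wrist_force: [-0.5, -0.2, -0.2]
finger_gap: 0.0081
10.25 needle 0.655 299 knob r,ang(cw from -y) 28.9 -65.4 F [ 0.4 -0.  -1. ] gap 0.008 z 0.0862
clock: 10.45
tcp_pos: [0.5656, -0.1125, 0.0861]
orientation: [-0.0, 0.519, 0.855, -0.0]
wrist_force: [-0.3, -0.4, 0.7]
finger_gap: 0.0078
10.5 needle 0.65 302 knob r,ang(cw from -y) 28.3 -41.7 F [-0.1 -0.5 -0.4] gap 0.0078 z 0.0861
clock: 10.7
tcp_pos: [0.5553, -0.115, 0.0862]
orientation: [-0.0, 0.519, 0.855, 0.0]
wrist_force: [0.4, -0.4, 0.3]
finger_gap: 0.0084
10.75 needle 0.656 300 knob r,ang(cw from -y) 28.1 -20.0 F [-1.2 -0.3  0.1] gap 0.0083 z 0.0862
```

View pics/w12.png

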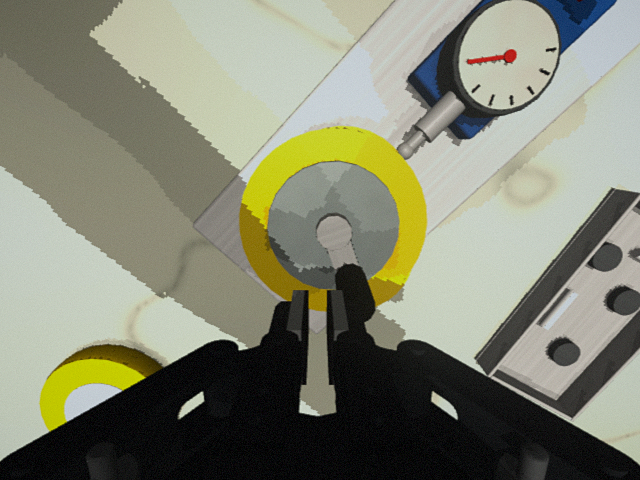

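The closed fingers missed: the knob stands at (355,265–315), in front of the fingertips. Recomputing its position with rays.

```bash
python3 - <<'E'
from h import *
s=env.get_state();P=env.camera_params("wrist");R,T=RT(s)
print("tcp px",proj("wrist",T),"grasp px",proj("wrist",T-R[:,2]*.019), T)
for nm,u,v,z in (("hub",335,232,.076),("hub64",335,232,.064),("top",359,307,.114),("top2",359,300,.114),("bot",345,272,.073),("rimC",333,217,.064)):
    p=ray("wrist",u,v,z,P); print(nm,np.round(p,4),"tool",np.round(R.T@(p-T)*1000,1))
a=R.T@(np.array([*AX,.1])-T)*1000; print("axis tool",a)
for r_ in (25,30,35):
  for th in (-60,-62,-56):
    t=np.radians(th); k2=AX+r_/1e3*(np.cos(t)*NY+np.sin(t)*np.array([NY[1],-NY[0]])); print(r_,th,np.round(proj("wrist",[*k2,.114],P)),np.round(proj("wrist",[*k2,.073],P)),(R.T@(np.array([*k2,.1])-T)*1000)[:2])
E
```

```text
tcp px (np.float64(315.3940491119707), np.float64(281.31025085291765)) grasp px (np.float64(315.15278610329113), np.float64(296.2111653099199)) [ 0.55442044 -0.1150333   0.08615787]
hub [ 0.5524 -0.0878  0.076 ] tool [25.1 10.8 10.2]
hub64 [ 0.5544 -0.0903  0.064 ] tool [22.  11.4 22.2]
top [ 0.5734 -0.1067  0.114 ] tool [ -1.4  20.6 -27.9]
top2 [ 0.5716 -0.1036  0.114 ] tool [  2.2  20.5 -27.9]
bot [ 0.5694 -0.1068  0.073 ] tool [ 0.4 17.1 13.1]
rimC [ 0.5491 -0.0829  0.064 ] tool [30.9 10.1 22.2]
axis tool [ 25.44165057  11.841859   -13.83664501]
25 -60 [354. 302.] [347. 271.] [ 1.29375024 18.31322216]
25 -62 [356. 301.] [349. 270.] [ 1.53430822 19.15202953]
25 -56 [351. 303.] [344. 271.] [ 0.90115299 16.6129859 ]
30 -60 [357. 311.] [349. 278.] [-3.53582983 19.60749479]
30 -62 [359. 311.] [351. 278.] [-3.24716025 20.61406364]
30 -56 [352. 312.] [346. 279.] [-4.00694652 17.56721128]
35 -60 [359. 320.] [351. 286.] [-8.3654099  20.90176742]
35 -62 [362. 320.] [353. 285.] [-8.02862872 22.07609774]
35 -56 [354. 321.] [347. 287.] [-8.91504603 18.52143666]
```

```bash
python3 - <<'E'
from h import *
a=cv2.imread("pics/w10.png")[180:360,220:460]; b=cv2.imread("pics/w11.png")[180:360,220:460]
c=env.read_camera("side")[225:325,255:388]; d=env.read_camera("scene")[140:240,247:380]
c0=cv2.imread("pics/side0.png")[225:325,255:388]
rs=lambda i:cv2.resize(i,(400,300),interpolation=cv2.INTER_CUBIC)
cv2.imwrite("pics/c1.png",np.vstack([np.hstack([rs(a),rs(b)]),np.hstack([rs(c),rs(d)])]))
E
```

```text
(no output)
```

View pics/c1.png

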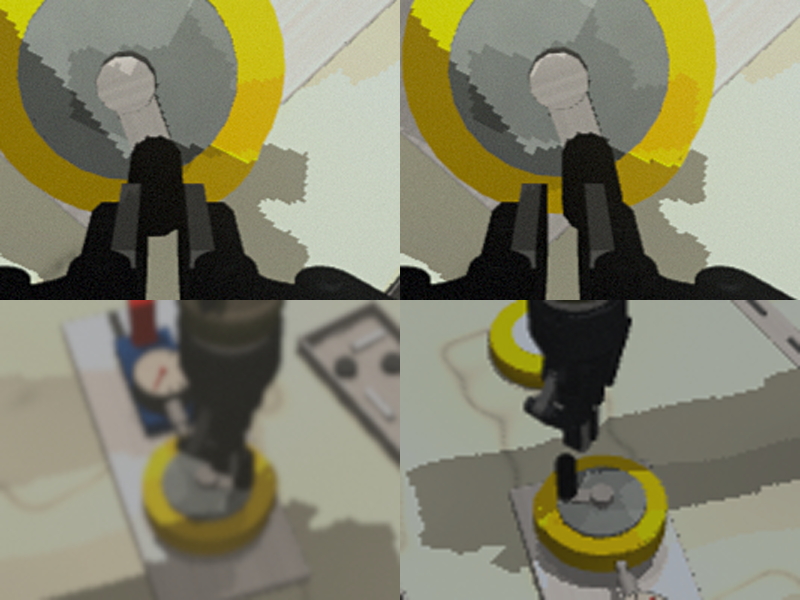

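The pads occlude the knob, and the scene view shows the fingertips above and behind it. Checking heights by triangulation.

```bash
python3 - <<'E'
from h import *
s=env.get_state();R,T=RT(s)
for n in ("scene","side","wrist"): print(n,"tcp px",np.round(proj(n,T),1))
def rr(n,u,v,P=None):
    a=ray(n,u,v,.2,P); b=ray(n,u,v,.0,P); return a,(b-a)/np.linalg.norm(b-a)
def tri(L):
    A=np.zeros((3,3));b=np.zeros(3)
    for a,d in L: M=np.eye(3)-np.outer(d,d);A+=M;b+=M@a
    p=np.linalg.solve(A,b); return np.round(p,4),[round(float(np.linalg.norm((np.eye(3)-np.outer(d,d))@(p-a))),4) for a,d in L]
P8=pickle.load(open("w8.pkl","rb"))[0]
W=env.camera_params("wrist")
sc=lambda x,y:(247+(x-400)/3,140+(y-300)/3)
print("knob top sc",sc(566,458),"base",sc(566,495))
print("knob top",tri([rr("scene",*sc(566,460)),rr("wrist",318,258,P8)]),tri([rr("scene",*sc(566,460)),rr("wrist",359,305,W)]))
print("knob bottom",tri([rr("scene",*sc(566,495)),rr("wrist",318,244,P8)]))
print("hub",tri([rr("scene",*sc(600,494)),rr("wrist",306,209,P8),rr("wrist",335,232,W)]))
print("fingertip from scene",sc(578,448),[np.round(ray("scene",*sc(578,448),z),4) for z in (.086,.12)])
t=np.radians(-60); k2=AX+.030*(np.cos(t)*NY+np.sin(t)*np.array([NY[1],-NY[0]]))
print("knob pred scene top,base",proj("scene",[*k2,.114]),proj("scene",[*k2,.073]),"axis",proj("scene",[*AX,.076]))
im=cv2.imread("pics/scene0.png");cv2.imwrite("pics/x.png",im)
E
```

```text
scene tcp px [308.  196.5]
side tcp px [330.3 287.2]
wrist tcp px [315.4 281.2]
knob top sc (302.3333333333333, 192.66666666666666) base (302.3333333333333, 205.0)
knob top (array([ 0.5741, -0.1078,  0.1157]), [0.0014, 0.0014]) (array([ 0.5743, -0.107 ,  0.1156]), [0.0019, 0.0019])
knob bottom (array([ 0.5751, -0.1103,  0.0701]), [0.0005, 0.0005])
hub (array([ 0.5536, -0.088 ,  0.0791]), [0.0017, 0.0006, 0.0011])
fingertip from scene (306.3333333333333, 189.33333333333334) [array([ 0.546, -0.138,  0.086]), array([ 0.5615, -0.1117,  0.12  ])]
knob pred scene top,base (np.float64(302.8029243917206), np.float64(193.58591640251402)) (np.float64(303.26732307892655), np.float64(204.36538813737343)) axis (np.float64(314.6938099584519), np.float64(205.89339108720253))
```

Knob triangulates to (0.574,-0.108), z 0.07–0.116, as expected, but the real fingertips seem about 25–30 mm above the reported TCP. Lifting, centring over the knob and going deeper while watching force.

```bash
python3 -m pendant '[{"fingers":46,"delta_pos":[0,0,-25],"angular":[0,0,0]},{"fingers":46,"delta_pos":[-1,10.5,0],"angular":[0,0,0]},{"fingers":46,"delta_pos":[-1.5,10.5,0],"angular":[0,0,0]},{"fingers":46,"delta_pos":[0,0,20],"angular":[0,0,0]},{"fingers":46,"delta_pos":[0,0,10],"angular":[0,0,0]},{"fingers":46,"delta_pos":[0,0,8],"angular":[0,0,0]},{"fingers":46,"delta_pos":[0,0,6],"angular":[0,0,0]},{"fingers":46,"delta_pos":[0,0,0],"angular":[0,0,0]}]'
python3 -m pendant '[{"fingers":8,"delta_pos":[0,0,0],"angular":[0,0,0]},{"fingers":8,"delta_pos":[0,0,0],"angular":[0,0,0]},{"fingers":8,"delta_pos":[0,0,0],"angular":[0,0,0]},{"fingers":8,"delta_pos":[0,0,0],"angular":[0,0,0]}]' 30
python3 -c "
from h import *
look('w13')"
```

```text
clock: 11.65
tcp_pos: [0.5749, -0.1071, 0.066]
orientation: [-0.001, 0.519, 0.855, -0.0]
wrist_force: [-0.5, -0.4, -0.3]
finger_gap: 0.0461
clock: 12.05
tcp_pos: [0.5754, -0.1076, 0.0679]
orientation: [0.0, 0.519, 0.855, -0.0]
wrist_force: [-3.1, -0.3, 4.8]
finger_gap: 0.016
12.1 needle 0.641 377 knob r,ang(cw from -y) 30.4 -64.6 F [-3.7 -1.   5.9] gap 0.016 z 0.0679
```

Gripped (gap 16 mm). Now sweeping the wheel clockwise in 20° steps.

```bash
L(){ python3 -c "
from h import *
look('$1')"; }
python3 -m pendant '[{"fingers":8,"delta_pos":[-0.6,-5.2,0],"angular":[0,0,0]},{"fingers":8,"delta_pos":[-0.6,-5.2,0],"angular":[0,0,0]}]' >/dev/null; L s1
python3 -m pendant '[{"fingers":8,"delta_pos":[1.2,-5.1,0],"angular":[0,0,0]},{"fingers":8,"delta_pos":[1.2,-5.1,0],"angular":[0,0,0]}]' >/dev/null; L s2
```

```text
12.35 needle 0.867 388 knob r,ang(cw from -y) 30.8 -48.6 F [ 1.2 -1.   3. ] gap 0.0164 z 0.068
12.6 needle 1.109 393 knob r,ang(cw from -y) 31.2 -28.9 F [ 2.8 -4.6  1.1] gap 0.0159 z 0.0681
```

```bash
L(){ python3 -c "
from h import *
look('$1')"; }
python3 -m pendant '[{"fingers":8,"delta_pos":[2.8,-4.4,0],"angular":[0,0,0]},{"fingers":8,"delta_pos":[2.8,-4.4,0],"angular":[0,0,0]}]' >/dev/null; L s3
python3 -m pendant '[{"fingers":8,"delta_pos":[4.2,-3.1,0],"angular":[0,0,0]},{"fingers":8,"delta_pos":[4.2,-3.1,0],"angular":[0,0,0]}]' >/dev/null; L s4
python3 -m pendant '[{"fingers":8,"delta_pos":[5,-1.5,0],"angular":[0,0,0]},{"fingers":8,"delta_pos":[5,-1.5,0],"angular":[0,0,0]}]' >/dev/null; L s5
python3 -m pendant '[{"fingers":8,"delta_pos":[5.2,0.3,0],"angular":[0,0,0]},{"fingers":8,"delta_pos":[5.2,0.3,0],"angular":[0,0,0]}]' >/dev/null; L s6
```

```text
12.85 needle 0.749 372 knob r,ang(cw from -y) 31.6 -8.6 F [ 1.  -8.5  2.6] gap 0.0158 z 0.0681
13.1 needle 0.664 364 knob r,ang(cw from -y) 31.7 12.4 F [ -4.4 -10.2   7.1] gap 0.0164 z 0.068
13.35 needle 0.668 343 knob r,ang(cw from -y) 31.6 34.5 F [-7.3 -7.4  9.2] gap 0.016 z 0.0679
13.6 needle 0.664 323 knob r,ang(cw from -y) 31.4 56.8 F [-8.2 -3.5 10.5] gap 0.0162 z 0.0678
```

Peak near knob −30° is only ~+1.85 mm (the lesser swelling). Continuing.

```bash
L(){ python3 -c "
from h import *
look('$1')"; }
python3 -m pendant '[{"fingers":8,"delta_pos":[4.7,2.6,0],"angular":[0,0,0]},{"fingers":8,"delta_pos":[4.7,2.6,0],"angular":[0,0,0]}]' >/dev/null; L s7
python3 -m pendant '[{"fingers":8,"delta_pos":[3.8,3.6,0],"angular":[0,0,0]},{"fingers":8,"delta_pos":[3.8,3.6,0],"angular":[0,0,0]}]' >/dev/null; L s8
python3 -m pendant '[{"fingers":8,"delta_pos":[2.4,4.6,0],"angular":[0,0,0]},{"fingers":8,"delta_pos":[2.4,4.6,0],"angular":[0,0,0]}]' >/dev/null; L s9
python3 -m pendant '[{"fingers":8,"delta_pos":[0.6,5.2,0],"angular":[0,0,0]},{"fingers":8,"delta_pos":[0.6,5.2,0],"angular":[0,0,0]}]' >/dev/null; L s10
```

```text
13.85 needle 0.663 304 knob r,ang(cw from -y) 30.7 79.6 F [-9.2  0.9 11. ] gap 0.0161 z 0.0678
14.1 needle 0.659 290 knob r,ang(cw from -y) 30.0 101.3 F [-4.7  3.1  9.6] gap 0.0163 z 0.0679
14.35 needle 0.658 278 knob r,ang(cw from -y) 29.3 122.5 F [-0.5  0.4  6. ] gap 0.0159 z 0.0679
14.6 needle 0.669 277 knob r,ang(cw from -y) 28.8 143.3 F [ 0.3 -4.1  3.4] gap 0.0162 z 0.0679
```

```bash
L(){ python3 -c "
from h import *
look('$1')"; }
python3 -m pendant '[{"fingers":8,"delta_pos":[-1.4,5,0],"angular":[0,0,0]},{"fingers":8,"delta_pos":[-1.4,5,0],"angular":[0,0,0]}]' >/dev/null; L s11
python3 -m pendant '[{"fingers":8,"delta_pos":[-3,4.2,0],"angular":[0,0,0]},{"fingers":8,"delta_pos":[-3,4.2,0],"angular":[0,0,0]}]' >/dev/null; L s12
python3 -m pendant '[{"fingers":8,"delta_pos":[-4.3,2.9,0],"angular":[0,0,0]},{"fingers":8,"delta_pos":[-4.3,2.9,0],"angular":[0,0,0]}]' >/dev/null; L s13
```

```text
14.85 needle 0.673 277 knob r,ang(cw from -y) 28.6 163.2 F [-0.8 -7.4  4.8] gap 0.0163 z 0.0679
15.1 needle 1.187 289 knob r,ang(cw from -y) 28.5 -179.8 F [-5.6 -7.8  8.3] gap 0.0163 z 0.0678
15.35 needle 1.62 303 knob r,ang(cw from -y) 28.4 -161.1 F [-7.  -7.2 10. ] gap 0.0159 z 0.0677
```

+3.85 mm over base: this is the high spot, at its peak within a few degrees. Releasing, lifting and checking.

```bash
python3 -m pendant '[{"fingers":8,"delta_pos":[0,0,0],"angular":[0,0,0]},{"fingers":30,"delta_pos":[0,0,0],"angular":[0,0,0]},{"fingers":46,"delta_pos":[0,0,0],"angular":[0,0,0]},{"fingers":46,"delta_pos":[0,0,0],"angular":[0,0,0]},{"fingers":46,"delta_pos":[0,0,-20],"angular":[0,0,0]},{"fingers":46,"delta_pos":[0,0,-35],"angular":[0,0,0]},{"fingers":46,"delta_pos":[0,0,-40],"angular":[0,0,0]},{"fingers":46,"delta_pos":[0,0,0],"angular":[0,0,0]}]'
python3 -c "
from h import *
look('f1')"
```

```text
clock: 16.15
tcp_pos: [0.5763, -0.0629, 0.1678]
orientation: [0.005, 0.519, 0.855, 0.002]
wrist_force: [0.4, 0.1, 0.5]
finger_gap: 0.0459
16.2 needle 1.58 115 knob r,ang(cw from -y) 32.7 -155.5 F [ 0.4 -0.5  0.4] gap 0.0458 z 0.1652
```

View pics/f1.png

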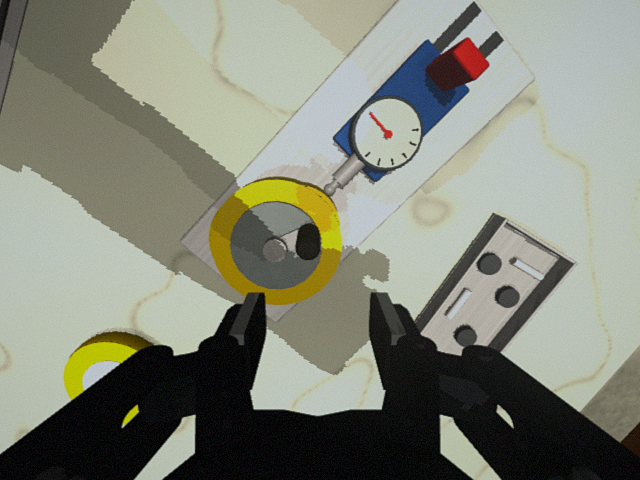

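The gripper is clear, the plunger tip rests on the rim at (330,190), and the needle reads 1.58 rad, about 3.7 mm above the base reading. Handing in.

```bash
python3 -c "
from workcell import env
env.hand_in(); print(env.get_state()['clock'])"
```

```text
the job is handed in; nothing more can be done
the job is handed in; nothing more can be done
```

The wheel is left with its 4 mm high spot under the plunger, the gauge is still pressing on it, and the gripper has let go and lifted clear. I handed in at about 16 s; no verdict is reported.

- **Pressing in:** I slid the gauge by its red tab until the needle read 0.67 rad, about 2.7 mm pressed in.
- **Turning the wheel:** I turned it clockwise by the knob, reading the needle about every 20°. The plain rim read about 0.66 rad. A lesser swelling near knob angle −29° read 1.11 rad (about +1.8 mm). The high spot read 1.62 rad (about +3.85 mm). I stopped there, after about 260° of the rim, because only the 4 mm spot can read that high.
- **Last check:** After release the needle read 1.58 rad, about 3.7 mm above the plain rim. That puts the tip about 58.7 mm from the axis, and the largest reading (1.62 rad) was well below the 2.45 rad limit.
- **Other objects:** The tray and the spare wheel show undisturbed in the last picture. The jar and skate tool were outside that view; the arm only ever worked over the stand.

**What went wrong:** The first grasp of the knob closed on air. The fingertips seemed to sit 25–30 mm higher than the reported tool position. I noticed from the gap reading and the camera views, lifted, went deeper and gripped it on the next try.

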